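Crush the used coffee capsules

ROBOT

A 6-joint arm with a two-finger parallel gripper is mounted at the origin on a cart in front of the work surface, level with it; the furniture and walls round the work are solid. World frame = base frame: x ahead of the robot, y to its left, z up, the work surface at z = 0. Lengths are in m, angles in rad, forces in N, time in s.
With the tool pointing down it reaches from about 0.3 to 0.875 m from the base axis. Payload 6.4 kg.
Tool frame: the origin (TCP) lies between the finger pads; the fingertips stand 25 mm ahead of it and the grasp point (between the pads) lies 6 mm ahead of it; z points along the fingers, y is the line along which they close (so a half turn about z gives the same grasp; the last joint's range is limited). The gripper opens to 85 mm and grips with 20 to 120 N. Pads are 22 mm wide; open, the fingers measure 114 mm over their backs; the gripper's body (76 mm by 85 mm) begins 54 mm behind the grasp point. The pads swing forward as they close: fully open they stand 13 mm farther back than shut.
Start: joints at [-1.307, 0.181, 1.607, -0, 1.354, -0.206], TCP at [0.26, -0.513, 0.256] pointing down, gripper open.
Joint ranges: [-2.99, 2.99], [-0.89, 2.07], [0.3, 2.58], [-1.14, 4.28], [0, 2.63], [-3.12, 3.12]. Speed limits (rad/s): [2.57, 2.57, 3.01, 3.14, 3.14, 3.14].

INTERFACE

Orientations are given as a unit quaternion [w, x, y, z].
In Python, from bench import ctrl gives the robot as it stands.
- The arm moves only by the tool servo_tool, never from a script. Its argument "series" is text: rows parted by semicolons, each of 7 numbers parted by spaces: the gripper command: -1 is fully open, 1 is shut, values between are in proportion, then the shift along the tool's x, y, z in m, then the turn, a rotation vector about the tool's x, y, z in degrees. A call has 1 to 12 rows; each row is the pose to reach, as a shift and turn from the pose commanded when the call began, along the tool's axes at that moment; what a row does not reach only later rows make up. A row lasts 1/12 s, in which the tool goes at most 41.7 mm and 7.16 degrees, less where a joint would pass 70% of its speed; a pose out of reach is approached as far as the arm can. A call with a gripper value outside its range is refused whole. The fingers move at their own pace and stop on an object; the grip force is fixed at half the most. Time passes only in rows, so rows that repeat a pose let the fingers close. It gives the time, the measured TCP pose, the force, the opening and the grip force at its end, in the units of the state.
- ctrl.get_obs(): the state, without advancing time (a new reading comes with each control period).
- ctrl.camera(name): name is "scene" or "top" or "wrist"; returns a dict with "img" (384x512x3 uint8, red, green, blue), "z_map" (384x512 float32, m along the optical axis (not along the pixel's ray), 0 where there is no reading), "fovy" (degrees; the focal length in pixels is half the picture's height over the tangent of half this angle, whatever the lens; pixels are square), "cx", "cy" (the principal point, pixels), "extrinsics" (4x4, takes a point from camera to world coordinates); the wrist camera has in their place "T_tool_cam" (4x4, takes a point from camera to tool coordinates, whose origin is the TCP and whose axes are the flange's). Camera axes: x right, y down, z forward; pixel columns grow to the right and rows downward; lengths in m; the calibration is good to about 2 mm. A picture is of the moment at which its call begins: read the wrist's pose just before it.
- ctrl.hand_in(): hands the job in; it is judged then, once.
The state is a dict: "time_s": time; "q": joint angles; "dq": joint speeds; "joint_efforts": joint torques, N m; "eef_pos": TCP position; "eef_rot": TCP orientation; "wrist_force": force on the tool from outside, world axes, zero at the start; "torque": the same for the moment, N m; "opening": opening from 0.0 (shut) to 1.0 (fully open); "grasp_force": force on a finger pad.
Only numpy, scipy, OpenCV 4.12 (cv2) and the standard library are available. Lean on these libraries where they do the work, as an engineer would, in place of code of your own. Each camera call takes 0.05 s, during which the arm holds its last target. There are 200 camera calls.

TASK

The capsule crusher is running: first make it safe, by lifting the hood that guards its toggle switch, flipping the toggle fully away from you (off) and lowering the hood again. Then drop every used coffee capsule from the worktop into the hopper; when all are in, lift the hood, flip the toggle fully back towards you (on), and leave the hood closed. Do not disturb the mug and the spice jar standing around.

Things in the scene. Friction and masses are not known exactly. Their poses are not given: they have to be found in the camera images.
- crusher: capsule crusher, fixed, white and steel, 165 (x) x 262 (y) mm. Origin: middle of its underside, on the worktop; x points to its back (away from the robot, turned by its yaw), y to its left, z up. Right half: square open steel hopper, rim 70 mm above the worktop. Left half: deck 45 mm high with the toggle and its hood at y = +70 mm
- hopper (a point): centre of the hopper's inner floor, 5 mm above the worktop, axes as the crusher's; the inside is 105 x 105 mm, walls 5 mm, rim 65 mm above this point
- guard (a joint): angle of the black hood over the toggle: 0 = closed (down on the deck), 1.75 = fully open (tipped back). The hood hinges on its far edge; its weight makes it fall shut below about 1 rad and fall open beyond; no spring
- guard_hinge (a point): middle of the hood's hinge line, at the back of the deck, 49 mm above the worktop; the line runs along the crusher's y; axes as the crusher's
- guard_grip (a point): centre of the hood's grip, a round steel bar 24 mm long (along crusher y), 12 mm thick, on a 10 mm wide stem 26 mm above the hood's top (hood 84x46x43 mm, 60 g). Closed, it is 70 mm in front of (crusher -x) and 69 mm above the hinge line, and swings with the hood, to behind the hinge when open. Pinched from above on its end faces, it can turn between the fingers
- switch (a joint): angle of the toggle under the hood: 0 = leaning to the front, towards the robot (on, as at the start), 0.9 = leaning to the back (off). It stays where it is left; about 1 N at the tip moves it
- switch_tip (a point): centre of the toggle's round tip (ball 11 mm across, steel stem 9 mm thick). The toggle pivots about a line along the crusher's y at crusher x = 0, y = 70, z = 49 mm; the tip is 30 mm from it, and swings from crusher x = -13 to +13 mm at about 76 mm above the worktop
- capsule1: used coffee capsule, bare aluminium, 30 mm high, 15 g: body 30 mm across at the bottom, 28 mm at 22 mm height, then domed, on a round flange 37 mm across, 2 mm thick. Origin: centre of the flange's underside; z along its axis to the domed end (up at the start). All are alike; two to four are present (None if absent), on the worktop right of the crusher
- capsule2: used coffee capsule, bare aluminium, 30 mm high, 15 g: body 30 mm across at the bottom, 28 mm at 22 mm height, then domed, on a round flange 37 mm across, 2 mm thick. Origin: centre of the flange's underside; z along its axis to the domed end (up at the start). All are alike; two to four are present (None if absent), on the worktop right of the crusher
- capsule3: used coffee capsule, bare aluminium, 30 mm high, 15 g: body 30 mm across at the bottom, 28 mm at 22 mm height, then domed, on a round flange 37 mm across, 2 mm thick. Origin: centre of the flange's underside; z along its axis to the domed end (up at the start). All are alike; two to four are present (None if absent), on the worktop right of the crusher
- capsule4: used coffee capsule, bare aluminium, 30 mm high, 15 g: body 30 mm across at the bottom, 28 mm at 22 mm height, then domed, on a round flange 37 mm across, 2 mm thick. Origin: centre of the flange's underside; z along its axis to the domed end (up at the start). All are alike; two to four are present (None if absent), on the worktop right of the crusher
- mug: bystander: striped mug, 93x127x96 mm, left of the crusher; origin: centre of its underside, z up
- spice_jar: bystander: spice jar, 45 mm across, 106 mm high, left of the crusher, farther back than the mug; origin: centre of its underside, z up

How it is judged:
On the way, in this order (a step that is already met when the one before it is completed fails the run):
1. the hood is lifted while the toggle is still on (value of joint guard above 1.3 rad and value of joint switch below 0.15 rad), for 0.2 s.
2. the toggle is flipped fully back (off) under the open hood (value of joint guard above 1.3 rad and value of joint switch above 0.75 rad), for 0.2 s.
3. the hood is closed, the toggle off, and no capsule is in the hopper yet (value of joint guard below 0.06 rad and value of joint switch above 0.75 rad and not (x of capsule1 in the frame of hopper between -0.0525 and 0.0525 m and y of capsule1 in the frame of hopper between -0.0525 and 0.0525 m and z of capsule1 in the frame of hopper between -0.005 and 0.063 m) and not (x of capsule2 in the frame of hopper between -0.0525 and 0.0525 m and y of capsule2 in the frame of hopper between -0.0525 and 0.0525 m and z of capsule2 in the frame of hopper between -0.005 and 0.063 m) and not (x of capsule3 in the frame of hopper between -0.0525 and 0.0525 m and y of capsule3 in the frame of hopper between -0.0525 and 0.0525 m and z of capsule3 in the frame of hopper between -0.005 and 0.063 m) and not (x of capsule4 in the frame of hopper between -0.0525 and 0.0525 m and y of capsule4 in the frame of hopper between -0.0525 and 0.0525 m and z of capsule4 in the frame of hopper between -0.005 and 0.063 m)), for 0.2 s.
4. all capsules lie in the hopper, with the toggle off and the hood closed (x of capsule1 in the frame of hopper between -0.0525 and 0.0525 m and y of capsule1 in the frame of hopper between -0.0525 and 0.0525 m and z of capsule1 in the frame of hopper between -0.005 and 0.063 m and x of capsule2 in the frame of hopper between -0.0525 and 0.0525 m and y of capsule2 in the frame of hopper between -0.0525 and 0.0525 m and z of capsule2 in the frame of hopper between -0.005 and 0.063 m and x of capsule3 in the frame of hopper between -0.0525 and 0.0525 m and y of capsule3 in the frame of hopper between -0.0525 and 0.0525 m and z of capsule3 in the frame of hopper between -0.005 and 0.063 m and x of capsule4 in the frame of hopper between -0.0525 and 0.0525 m and y of capsule4 in the frame of hopper between -0.0525 and 0.0525 m and z of capsule4 in the frame of hopper between -0.005 and 0.063 m and value of joint guard below 0.06 rad and value of joint switch above 0.75 rad), for 0.3 s.
5. the hood is lifted again while the toggle is off and all capsules are in the hopper (all of step 2 and x of capsule1 in the frame of hopper between -0.0525 and 0.0525 m and y of capsule1 in the frame of hopper between -0.0525 and 0.0525 m and z of capsule1 in the frame of hopper between -0.005 and 0.063 m and x of capsule2 in the frame of hopper between -0.0525 and 0.0525 m and y of capsule2 in the frame of hopper between -0.0525 and 0.0525 m and z of capsule2 in the frame of hopper between -0.005 and 0.063 m and x of capsule3 in the frame of hopper between -0.0525 and 0.0525 m and y of capsule3 in the frame of hopper between -0.0525 and 0.0525 m and z of capsule3 in the frame of hopper between -0.005 and 0.063 m and x of capsule4 in the frame of hopper between -0.0525 and 0.0525 m and y of capsule4 in the frame of hopper between -0.0525 and 0.0525 m and z of capsule4 in the frame of hopper between -0.005 and 0.063 m), for 0.2 s.
6. the toggle is flipped fully to the front (on) (all of step 1), for 0.2 s.
At the end, for the whole second after the job is handed in: All capsules lie at rest inside the hopper, none above its rim; the toggle is on (joint below 0.15 rad) and the hood closed (joint below 0.06 rad) (x of capsule1 in the frame of hopper between -0.0525 and 0.0525 m and y of capsule1 in the frame of hopper between -0.0525 and 0.0525 m and z of capsule1 in the frame of hopper between -0.005 and 0.063 m and x of capsule2 in the frame of hopper between -0.0525 and 0.0525 m and y of capsule2 in the frame of hopper between -0.0525 and 0.0525 m and z of capsule2 in the frame of hopper between -0.005 and 0.063 m and x of capsule3 in the frame of hopper between -0.0525 and 0.0525 m and y of capsule3 in the frame of hopper between -0.0525 and 0.0525 m and z of capsule3 in the frame of hopper between -0.005 and 0.063 m and x of capsule4 in the frame of hopper between -0.0525 and 0.0525 m and y of capsule4 in the frame of hopper between -0.0525 and 0.0525 m and z of capsule4 in the frame of hopper between -0.005 and 0.063 m and value of joint guard below 0.06 rad and value of joint switch below 0.15 rad and linear speed of each of capsule1, capsule2, capsule3, capsule4 below 0.03 m/s); the robot touches nothing.
It fails at once if the mug is moved by more than 30 mm or tipped (distance of mug from where it was at the start of the episode above 0.03 m or angle between mug's own z axis and vertical above 0.4 rad).
It fails at once if the spice jar is moved by more than 30 mm or tipped (distance of spice_jar from where it was at the start of the episode above 0.03 m or angle between spice_jar's own z axis and vertical above 0.4 rad).
Of capsule1, capsule2, capsule3, capsule4 only 2 to 4 are there at a start; the rules pass over those that are not, and their reading is None.
At some moment in a run one of capsule1, capsule2, capsule3, capsule4 may be knocked a few centimetres aside while the robot is not near it.
Once in a run the grip may slacken for a moment while it holds something.
It also fails if it takes over 210 s, if anything falls off the work surface, if the arm or the gripper's body presses on something with over 40 N, if the wrist force passes 120 N, or if a joint passes its speed limit or range.

## Working session

There is one attempt and no reset: what is moved stays moved. The work goes in short steps, Python scripts to look and compute and a tool call to move; the robot and the scene stay as the last step left them, time stands still between calls to the robot, and variables do not carry over. Pictures are saved under pics/ and viewed, at most 14 in all, crops included, and the job is handed in when it is done.

Besides the shell and the picture viewer there is one more tool, called after "Call:" in YAML: its name, and indented under it one key for each argument. servo_tool: Moves the arm, as the interface text tells. Its arguments: {"type":"object","properties":{"series":{"type":"string"}},"required":["series"]}

```bash
mkdir -p pics; cat > h.py <<'E'
import numpy as np, cv2
from bench import ctrl
from scipy.spatial.transform import Rotation as R
def obs(): return ctrl.get_obs()
def Rt(q): return R.from_quat([q[1],q[2],q[3],q[0]]).as_matrix()
def cam(n):
    o=obs(); c=ctrl.camera(n)
    if n=="wrist":
        T=np.eye(4);T[:3,:3]=Rt(o["eef_rot"]);T[:3,3]=o["eef_pos"];E=T@np.array(c["T_tool_cam"])
    else: E=np.array(c["extrinsics"])
    c["E"]=E;c["f"]=c["img"].shape[0]/2/np.tan(np.radians(c["fovy"])/2);return c
def ray(c,u,v):
    d=c["E"][:3,:3]@np.array([(u-c["cx"])/c["f"],(v-c["cy"])/c["f"],1.]);return c["E"][:3,3],d
def onz(c,u,v,z):
    p,d=ray(c,u,v);return p+d*(z-p[2])/d[2]
def pts(c):
    v,u=np.mgrid[:384,:512];z=c["z_map"]
    P=np.stack([(u-c["cx"])/c["f"]*z,(v-c["cy"])/c["f"]*z,z],-1)
    return P@c["E"][:3,:3].T+c["E"][:3,3]
def save(c,n): cv2.imwrite(f"pics/{n}.png",cv2.cvtColor(c["img"],cv2.COLOR_RGB2BGR))
def totool(p):
    o=obs();return Rt(o["eef_rot"]).T@(np.array(p)-o["eef_pos"])
E
python3 - <<'E'
from h import *
o=obs();print(o)
a=cam("top");b=cam("scene")
for c in (a,b): print(c["E"].round(3),c["f"],c["cx"],c["cy"])
cv2.imwrite("pics/a.png",cv2.cvtColor(np.vstack([a["img"],b["img"]])[:, :],cv2.COLOR_RGB2BGR)) if 0 else (save(a,"top0"),save(b,"scene0"))
E
```

```text
{'time_s': 0.0, 'q': array([-1.30730006e+00,  1.81557167e-01,  1.60800859e+00, -3.02387927e-05,
        1.35379914e+00, -2.06283923e-01]), 'dq': array([-0.00106804,  0.00010872,  0.00022841,  0.00103252,  0.00036202,
        0.00135855]), 'joint_efforts': array([ 6.00812405e-05, -4.44866717e+01, -3.51335478e+01, -3.48846379e-04,
        9.30892158e-03,  2.21051175e-05]), 'eef_pos': array([ 0.26017653, -0.51219552,  0.25537477]), 'eef_rot': array([-8.85335910e-04,  9.72538783e-01,  2.32739189e-01, -4.01009568e-05]), 'wrist_force': array([0.05965908, 0.37402105, 0.03918138]), 'torque': array([ 0.00365586,  0.00175495, -0.06505261]), 'grasp_force': 0.0, 'opening': 0.999775408767644}
[[-0.018 -0.998  0.054  0.432]
 [-1.     0.019  0.021 -0.015]
 [-0.022 -0.053 -0.998  1.199]
 [ 0.     0.     0.     1.   ]] 373.9518720945399 244.90333533274764 192.4496862049104
[[ 0.592 -0.534  0.604 -0.322]
 [-0.806 -0.409  0.428 -0.608]
 [ 0.019 -0.74  -0.673  1.028]
 [ 0.     0.     0.     1.   ]] 419.6463160646284 251.71191349727354 187.99266330078407
```

View pics/top0.png

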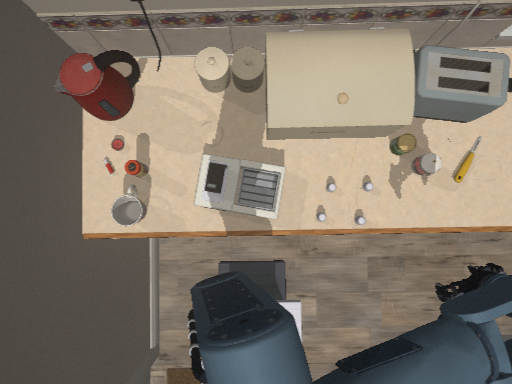

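View pics/scene0.png

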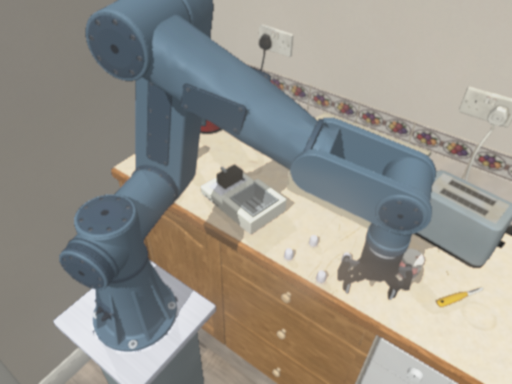

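Top view: crusher at about px (240,187), with its black hood at (215,178); four capsules at (331,187), (368,186), (321,217) and (360,220); mug at (128,209), spice jar near (135,168). The scene view confirms the crusher and the capsules.

```bash
python3 - <<'E'
from h import *
a=cam("top");P=pts(a);im=a["img"].astype(int)
z=P[...,2]
print("box heights", [ (n,P[v,u].round(3)) for n,u,v in [("box",340,60),("boxfront",340,132),("can1",403,145),("can2",428,163),("jar",135,168),("red",118,144),("mug",118,212),("canister",212,62),("table",300,160),("hood",215,178),("hop",262,190)]])
# crusher: points z>0.03..0.13 in window
w=np.zeros(z.shape,bool);w[145:225,185:295]=1
m=w&(z>0.03)&(z<0.16)
n,l,s,_=cv2.connectedComponentsWithStats(m.astype(np.uint8))
k=1+np.argmax(s[1:,4]);pt=P[l==k]
r=cv2.minAreaRect(pt[:,:2].astype(np.float32));print("crusher",r,cv2.boxPoints(r).round(3).tolist(),len(pt))
# deck/rim subset
for lo,hi in((.04,.05),(.06,.078)):
    q=P[w&(z>lo)&(z<hi)];r=cv2.minAreaRect(q[:,:2].astype(np.float32));print(lo,len(q),r)
# hood
mh=w&(im.sum(2)<150)&(z>0.06);n,l,s,ct=cv2.connectedComponentsWithStats(mh.astype(np.uint8));k=1+np.argmax(s[1:,4])
q=P[l==k];print("hood",cv2.minAreaRect(q[:,:2].astype(np.float32)),q[:,2].min(),q[:,2].max(),ct[k])
for u,v in[(331,187),(368,186),(321,217),(360,220)]:
    s=P[v-9:v+10,u-9:u+10].reshape(-1,3);s=s[(s[:,2]>.012)&(s[:,2]<.05)];print("cap",cv2.minEnclosingCircle(s[:,:2].astype(np.float32)),s[:,2].max(),len(s))
E
```

```text
box heights [('box', array([ 0.828, -0.251,  0.228])), ('boxfront', array([ 0.664, -0.275,  0.101])), ('can1', array([ 0.626, -0.47 ,  0.07 ])), ('can2', array([ 0.568, -0.535,  0.086])), ('jar', array([0.569, 0.332, 0.105])), ('red', array([0.659, 0.416, 0.013])), ('mug', array([0.44 , 0.403, 0.051])), ('canister', array([0.869, 0.096, 0.138])), ('table', array([ 0.597, -0.168,  0.002])), ('hood', array([0.536, 0.097, 0.089])), ('hop', array([ 0.502, -0.044,  0.008]))]
crusher ((0.5148810744285583, 0.028507687151432037), (0.2630195915699005, 0.16494396328926086), 79.01399993896484) [[0.4090000092983246, -0.08500000089406967], [0.5709999799728394, -0.11599999666213989], [0.6209999918937683, 0.1420000046491623], [0.45899999141693115, 0.17299999296665192]] 3309
0.04 1537 ((0.5168758630752563, 0.037905253469944), (0.2425195723772049, 0.1643047034740448), 79.14155578613281)
0.06 1145 ((0.5102676153182983, 0.005417719483375549), (0.21489810943603516, 0.1637372523546219), 79.02135467529297)
hood ((0.5531479120254517, 0.07698933035135269), (0.00606151856482029, 0.03660121187567711), 85.01569366455078) 0.06539732957738398 0.09423570347243149 [221.89473684 171.84210526]
cap ((0.5066242814064026, -0.2608596384525299), 0.014071830548346043) 0.03381082022537263 66
cap ((0.5065086483955383, -0.3761116862297058), 0.013888142071664333) 0.03243926726694912 70
cap ((0.4139234721660614, -0.2266356199979782), 0.01388588547706604) 0.032417673561066174 65
cap ((0.401617169380188, -0.34818312525749207), 0.014469355344772339) 0.03374394863675412 70
```

```bash
cat >> h.py <<'E'
C=np.array([.515,.0285,0.]);YAW=-.1915
def cw(x,y,z): c,s=np.cos(YAW),np.sin(YAW);return np.array([C[0]+c*x-s*y,C[1]+s*x+c*y,z])
def wc(p): c,s=np.cos(YAW),np.sin(YAW);d=np.array(p)-C;return np.array([c*d[0]+s*d[1],-s*d[0]+c*d[1],d[2]])
def plan(p,yaw=YAW):
    o=obs();A=Rt(o["eef_rot"]);c,s=np.cos(yaw),np.sin(yaw)
    B=np.array([[c,s,0],[s,-c,0],[0,0,-1.]])
    print("shift",totool(p).round(4),"rot",np.degrees(R.from_matrix(A.T@B).as_rotvec()).round(1))
def st():
    o=obs();print(round(o["time_s"],2),"tcp",np.round(o["eef_pos"],4),"crusher fr",wc(o["eef_pos"]).round(4),"yaw",round(float(np.degrees(np.arctan2(Rt(o["eef_rot"])[1,0],Rt(o["eef_rot"])[0,0]))),1),"F",np.round(o["wrist_force"],1),"open",round(o["opening"],3),"g",round(o["grasp_force"],1))
E
python3 - <<'E'
from h import *
print(cw(-28,70,0) if 0 else cw(-.028,.07,0)); plan([.47,.10,.27])
print(ctrl.camera("wrist")["T_tool_cam"])
E
```

```text
[0.50083506 0.10254968 0.        ]
shift [ 0.4643 -0.451  -0.0137] rot [-0.1  0.  37.9]
[[-6.84913350e-04 -9.57616641e-01 -2.88044962e-01  7.20469119e-02]
 [ 9.99999745e-01 -5.97882481e-04 -3.90116050e-04  3.00497829e-04]
 [ 2.01364585e-04 -2.88045156e-01  9.57616806e-01 -1.16565187e-01]
 [ 0.00000000e+00  0.00000000e+00  0.00000000e+00  1.00000000e+00]]
```

Call:
servo_tool:
  series: "-1 0.4643 -0.451 -0.0137 0 0 37.9;-1 0.4643 -0.451 -0.0137 0 0 37.9;-1 0.4643 -0.451 -0.0137 0 0 37.9;-1 0.4643 -0.451 -0.0137 0 0 37.9;-1 0.4643 -0.451 -0.0137 0 0 37.9;-1 0.4643 -0.451 -0.0137 0 0 37.9;-1 0.4643 -0.451 -0.0137 0 0 37.9;-1 0.4643 -0.451 -0.0137 0 0 37.9;-1 0.4643 -0.451 -0.0137 0 0 37.9;-1 0.4643 -0.451 -0.0137 0 0 37.9;-1 0.4643 -0.451 -0.0137 0 0 37.9;-1 0.4643 -0.451 -0.0137 0 0 37.9"

```text
time_s: 1.2
eef_pos: [0.4215, -0.0406, 0.2671]
eef_rot: [0.0, 0.995, -0.096, 0.0]
wrist_force: [0.7, -0.2, 0.8]
opening: 0.997
grasp_force: 0.0
```

```bash
python3 - <<'E'
from h import *
st();plan([.47,.10,.27])
E
```

```text
1.2 tcp [ 0.4215 -0.0406  0.2671] crusher fr [-0.0786 -0.0856  0.2671] yaw -11.0 F [ 0.7 -0.2  0.8] open 0.997 g 0.0
shift [ 0.0208 -0.1473 -0.0029] rot [ 0. -0. -0.]
```

Call:
servo_tool:
  series: "-1 0.0208 -0.1473 -0.003 0 0 0;-1 0.0208 -0.1473 -0.003 0 0 0;-1 0.0208 -0.1473 -0.003 0 0 0;-1 0.0208 -0.1473 -0.003 0 0 0;-1 0.0208 -0.1473 -0.003 0 0 0;-1 0.0208 -0.1473 -0.003 0 0 0"

```text
time_s: 1.7
eef_pos: [0.4697, 0.0992, 0.2695]
eef_rot: [0.0, 0.996, -0.094, -0.0]
wrist_force: [-0.3, 0.3, -0.7]
opening: 1.001
grasp_force: 0.0
```

```bash
python3 - <<'E'
from h import *
st();c=cam("wrist");save(c,"w1");P=pts(c);Q=np.apply_along_axis(wc,-1,P)
m=(Q[...,2]>.105)&(Q[...,2]<.135)&(abs(Q[...,0]+.02)<.06)&(abs(Q[...,1]-.07)<.03)
q=Q[m];print(len(q),q.min(0),q.max(0),q.mean(0))
m=(Q[...,2]>.087)&(Q[...,2]<.1)&(abs(Q[...,0])<.1)&(abs(Q[...,1]-.07)<.05)
q=Q[m];print("hood",len(q),np.percentile(q,[1,99],axis=0))
E
```

```text
1.7 tcp [0.4697 0.0992 0.2695] crusher fr [-0.0579  0.0608  0.2695] yaw -10.8 F [-0.3  0.3 -0.7] open 1.001 g 0.0
467 [-0.02355173  0.06245604  0.11607965] [-0.01183228  0.0857463   0.12509195] [-0.01739815  0.07408937  0.12147024]
hood 5207 [[-0.03183812  0.05126251  0.08909969]
 [ 0.05036611  0.09625773  0.0926928 ]]
```

View pics/w1.png

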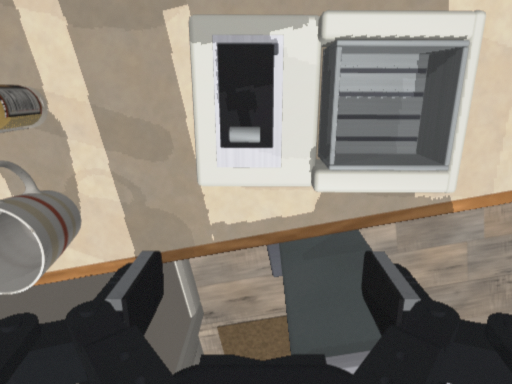

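```bash
sed -i 's/^C=.*;YAW/C=np.array([.5157,.0320,0.]);YAW/' h.py; python3 - <<'E'
from h import *
plan(cw(-.0177,.0705,.124))
E
```

```text
shift [ 0.0403 -0.0143  0.1454] rot [0.  0.1 0.1]
```

Call:
servo_tool:
  series: "-1 0.0403 -0.014 0.03 0 0 0;-1 0.0403 -0.014 0.07 0 0 0;-1 0.0403 -0.014 0.105 0 0 0;-1 0.0403 -0.014 0.13 0 0 0;-1 0.0403 -0.014 0.145 0 0 0;-1 0.0403 -0.014 0.145 0 0 0;0.2 0.0403 -0.014 0.145 0 0 0;1 0.0403 -0.014 0.145 0 0 0;1 0.0403 -0.014 0.145 0 0 0;1 0.0403 -0.014 0.145 0 0 0;1 0.0403 -0.014 0.145 0 0 0;1 0.0403 -0.014 0.145 0 0 0"

```text
time_s: 2.75
eef_pos: [0.5131, 0.105, 0.1265]
eef_rot: [-0.001, 0.995, -0.096, 0.001]
wrist_force: [-1.3, 4.7, 6.0]
opening: 0.263
grasp_force: 58.5
```

```bash
python3 - <<'E'
from h import *
st();c=cam("wrist");save(c,"w2")
a=np.radians(44.6);r=.0983
for t in [0,.15,.3,.45,.6,.75,.9,1.05,1.2,1.35,1.5,1.6,1.72]:
    print(t,round(r*(np.cos(a)-np.cos(a+t)),4),round(-r*(np.sin(a+t)-np.sin(a)),4))
E
```

```text
2.75 tcp [0.5131 0.105  0.1265] crusher fr [-0.0164  0.0712  0.1265] yaw -11.0 F [-1.3  4.7  6. ] open 0.263 g 58.5
0 0.0 -0.0
0.15 0.0111 -0.0097
0.3 0.0235 -0.0176
0.45 0.037 -0.0236
0.6 0.0512 -0.0275
0.75 0.0658 -0.0292
0.9 0.0806 -0.0287
1.05 0.095 -0.026
1.2 0.109 -0.0212
1.35 0.122 -0.0144
1.5 0.1339 -0.0057
1.6 0.141 0.0011
1.72 0.1487 0.0101
```

View pics/w2.png

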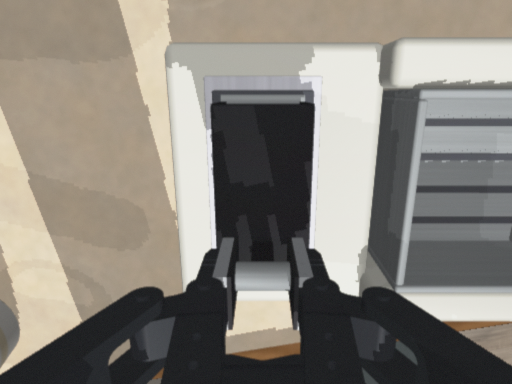

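The bar is pinched at px (262,275); opening 0.263 ≈ 24 mm. Swinging it open along the arc.

Call:
servo_tool:
  series: "1 0.005 0 -0.005 0 0 0;1 0.0111 0 -0.0097 0 0 0;1 0.0235 0 -0.0176 0 0 0;1 0.037 0 -0.0236 0 0 0;1 0.0512 0 -0.0275 0 0 0;1 0.0658 0 -0.0292 0 0 0;1 0.0806 0 -0.0287 0 0 0;1 0.095 0 -0.026 0 0 0;1 0.109 0 -0.0212 0 0 0;1 0.122 0 -0.0144 0 0 0;1 0.134 0 -0.0057 0 0 0;1 0.141 0 0.001 0 0 0"

```text
time_s: 3.8
eef_pos: [0.6531, 0.0778, 0.1253]
eef_rot: [-0.001, 0.995, -0.096, 0.002]
wrist_force: [1.9, 4.0, 5.8]
opening: 0.258
grasp_force: 60.1
```

Call:
servo_tool:
  series: "1 0.004 0 0.005 0 0 0;1 0.004 0 0.005 0 0 0;1 0.004 0 0.005 0 0 0"

```text
time_s: 4.05
eef_pos: [0.657, 0.0771, 0.121]
eef_rot: [-0.001, 0.995, -0.096, 0.003]
wrist_force: [4.2, 3.9, 5.6]
opening: 0.262
grasp_force: 61.3
```

```bash
python3 - <<'E'
from h import *
st();c=cam("wrist");save(c,"w3");d=cam("scene");save(d,"s3")
cv2.imwrite("pics/m3.png",cv2.cvtColor(np.hstack([cv2.resize(c["img"],(400,300)),cv2.resize(d["img"][120:280,150:363],(400,300))]),cv2.COLOR_RGB2BGR))
E
```

```text
4.05 tcp [0.657  0.0771 0.121 ] crusher fr [0.1301 0.0711 0.121 ] yaw -11.0 F [4.2 3.9 5.6] open 0.262 g 61.3
```

View pics/m3.png

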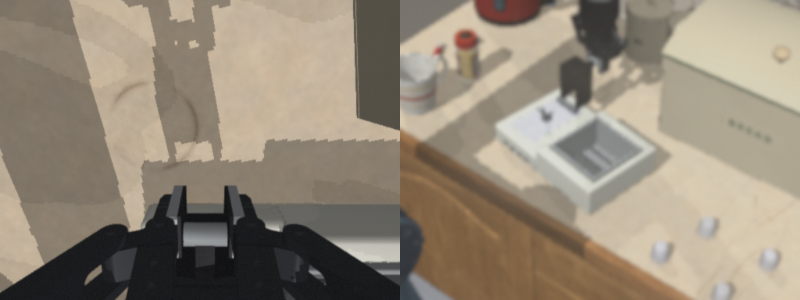

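Hood open at about 1.65 rad. Releasing, going over to the front side of the toggle.

Call:
servo_tool:
  series: "0 0 0 0 0 0 0;-0.2 0 0 0 0 0 0;-0.2 0 0 -0.03 0 0 0;-0.2 0 0 -0.07 0 0 0;-0.2 0 0 -0.105 0 0 0;0.5 -0.04 0 -0.11 0 0 0;1 -0.08 0 -0.11 0 0 0;1 -0.12 0 -0.11 0 0 0;1 -0.155 0 -0.11 0 0 0;1 -0.175 0 -0.11 0 0 0;1 -0.175 0 -0.11 0 0 0;1 -0.175 0 -0.11 0 0 0"

```text
time_s: 5.15
eef_pos: [0.4821, 0.1098, 0.229]
eef_rot: [0.0, 0.995, -0.095, 0.0]
wrist_force: [0.5, -0.6, -0.4]
opening: -0.003
grasp_force: 0.0
```

```bash
python3 - <<'E'
from h import *
st();c=cam("wrist");save(c,"w4");plan(cw(-.047,.07,.092))
Q=np.apply_along_axis(wc,-1,pts(c))
m=(Q[...,2]>.062)&(Q[...,2]<.09)&(abs(Q[...,0])<.03)&(abs(Q[...,1]-.07)<.03)
q=Q[m];print(len(q),q.min(0),q.max(0),np.median(q,0))
E
```

```text
5.15 tcp [0.4821 0.1098 0.229 ] crusher fr [-0.0478  0.07    0.229 ] yaw -10.9 F [ 0.5 -0.6 -0.4] open -0.003 g 0.0
shift [-5.000e-04 -1.000e-04  1.372e-01] rot [ 0.  -0.1 -0. ]
241 [-0.01792795  0.06527196  0.06204957] [-0.00193918  0.07561932  0.08192024] [-0.00974171  0.07004596  0.07707256]
```

View pics/w4.png

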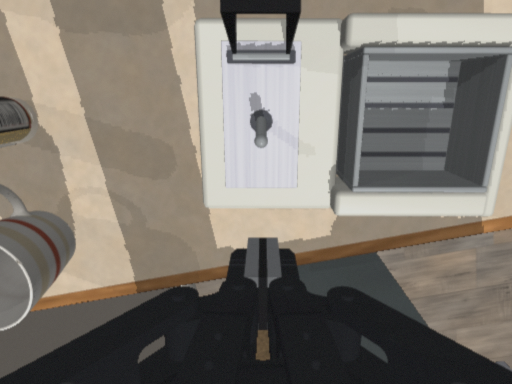

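Hood open at the top (px 260,30), toggle at (261,140), leaning forward; y matches at 70 mm. Pushing.

Call:
servo_tool:
  series: "1 0 0 0.04 0 0 0;1 0 0 0.08 0 0 0;1 0 0 0.115 0 0 0;1 0 0 0.137 0 0 0;1 0 0 0.137 0 0 0;1 0.01 0 0.137 0 0 0;1 0.02 0 0.137 0 0 0;1 0.03 0 0.137 0 0 0;1 0.038 0 0.137 0 0 0;1 0.046 0 0.137 0 0 0;1 0.05 0 0.137 0 0 0;1 0.05 0 0.137 0 0 0"

```text
time_s: 6.2
eef_pos: [0.5274, 0.1015, 0.0924]
eef_rot: [-0.0, 0.995, -0.095, -0.007]
wrist_force: [-26.3, 5.5, 24.4]
opening: 0.003
grasp_force: 17.0
```

Call:
servo_tool:
  series: "1 -0.025 0 0 0 0 0;1 -0.05 0 0 0 0 0;1 -0.05 0 -0.04 0 0 0;1 -0.05 0 -0.08 0 0 0;1 -0.05 0 -0.12 0 0 0;1 -0.05 0 -0.137 0 0 0;1 -0.05 0 -0.137 0 0 0"

```text
time_s: 6.78
eef_pos: [0.4871, 0.1096, 0.2359]
eef_rot: [-0.0, 0.995, -0.096, 0.007]
wrist_force: [-0.1, 0.2, -0.2]
opening: 0.001
grasp_force: 0.0
```

```bash
python3 - <<'E'
from h import *
st();c=cam("wrist");save(c,"w5")
Q=np.apply_along_axis(wc,-1,pts(c))
m=(Q[...,2]>.062)&(Q[...,2]<.09)&(abs(Q[...,0])<.03)&(abs(Q[...,1]-.07)<.03)
q=Q[m];print(len(q),q.min(0),q.max(0),np.median(q,0))
cl=Q[(Q[...,2]>.1)&(Q[...,0]>.04)&(abs(Q[...,1]-.07)<.04)];print("hood",len(cl),cl.min(0) if len(cl) else 0,cl.max(0) if len(cl) else 0)
d=cam("scene");Q=np.apply_along_axis(wc,-1,pts(d))
m=(Q[...,2]>.085)&(Q[...,2]<.16)&(Q[...,0]>.02)&(Q[...,0]<.17)&(abs(Q[...,1]-.07)<.035);q=Q[m];print(len(q),q.min(0) if len(q) else 0,q.max(0) if len(q) else 0)
E
```

```text
6.78 tcp [0.4871 0.1096 0.2359] crusher fr [-0.0429  0.0707  0.2359] yaw -11.0 F [-0.1  0.2 -0.2] open 0.001 g 0.0
204 [0.00258097 0.06477274 0.06237114] [0.01864755 0.07516363 0.0814797 ] [0.01183378 0.07036755 0.07788357]
hood 2354 [0.0621679  0.04714501 0.10000383] [0.08288191 0.09320426 0.13338947]
256 [0.05950964 0.04365312 0.08533641] [0.13749804 0.09532559 0.13625924]
```

Call:
servo_tool:
  series: "-0.4 0.04 0 0 0 0 0;-0.4 0.08 0 0 0 0 0;-0.4 0.12 0 0 0 0 0;-0.4 0.155 0 0 0 0 0;-0.4 0.174 0 0 0 0 0;-0.4 0.174 0 0.01 0 0 0;-0.4 0.174 0 0.04 0 0 0;-0.4 0.174 0 0.075 0 0 0;-0.4 0.174 0 0.105 0 0 0;-0.4 0.174 0 0.122 0 0 0;-0.4 0.174 0 0.122 0 0 0;-0.4 0.174 0 0.122 0 0 0"

```text
time_s: 7.88
eef_pos: [0.6514, 0.0768, 0.1042]
eef_rot: [0.0, 0.995, -0.096, -0.003]
wrist_force: [-0.4, 0.2, 1.3]
opening: 0.696
grasp_force: 0.0
```

Call:
servo_tool:
  series: "1 0 0 0 0 0 0;1 0 0 0 0 0 0;1 0 0 0 0 0 0;1 0 0 0 0 0 0;1 0 0 0 0 0 0"

```text
time_s: 8.3
eef_pos: [0.6549, 0.0774, 0.1091]
eef_rot: [-0.001, 0.995, -0.096, 0.002]
wrist_force: [0.3, 4.3, 6.1]
opening: 0.262
grasp_force: 58.7
```

```bash
python3 - <<'E'
from h import *
st()
a=np.radians(44.6);r=.0983;t0=1.75
for t in [1.6,1.45,1.3,1.15,1,.85,.7,.55,.4,.25,.12,0,-.03]:
    print(t,round(r*(np.cos(a+t0)-np.cos(a+t)),4),round(-r*(np.sin(a+t)-np.sin(a+t0)),4))
E
```

```text
8.3 tcp [0.6549 0.0774 0.1091] crusher fr [0.128  0.071  0.1091] yaw -11.0 F [0.3 4.3 6.1] open 0.262 g 58.7
1.6 -0.0094 -0.0114
1.45 -0.0203 -0.0212
1.3 -0.0326 -0.0293
1.15 -0.046 -0.0355
1 -0.0601 -0.0396
0.85 -0.0747 -0.0416
0.7 -0.0895 -0.0413
0.55 -0.104 -0.0389
0.4 -0.118 -0.0343
0.25 -0.1311 -0.0276
0.12 -0.1416 -0.0203
0 -0.1504 -0.0125
-0.03 -0.1524 -0.0103
```

Call:
servo_tool:
  series: "1 -0.0094 0 -0.0114 0 0 0;1 -0.0203 0 -0.0212 0 0 0;1 -0.0326 0 -0.0293 0 0 0;1 -0.046 0 -0.0355 0 0 0;1 -0.06 0 -0.0396 0 0 0;1 -0.0747 0 -0.0416 0 0 0;1 -0.0895 0 -0.0413 0 0 0;1 -0.104 0 -0.0389 0 0 0;1 -0.118 0 -0.0343 0 0 0;1 -0.131 0 -0.0276 0 0 0;1 -0.1416 0 -0.0203 0 0 0;1 -0.149 0 -0.0135 0 0 0"

```text
time_s: 9.3
eef_pos: [0.5083, 0.1059, 0.1216]
eef_rot: [-0.001, 0.995, -0.096, 0.003]
wrist_force: [4.0, 4.2, 1.6]
opening: 0.259
grasp_force: 62.9
```

Call:
servo_tool:
  series: "1 0 0 0 0 0 0;-0.2 0 0 0 0 0 0;-0.4 0 0 0 0 0 0;-0.4 0 0 -0.02 0 0 0;-0.4 0 0 -0.06 0 0 0;-0.4 0 0 -0.1 0 0 0;-0.4 -0.03 0 -0.11 0 0 0;-0.4 -0.04 0 -0.11 0 0 0"

```text
time_s: 9.97
eef_pos: [0.4684, 0.1126, 0.2343]
eef_rot: [-0.0, 0.995, -0.096, 0.003]
wrist_force: [0.6, 0.5, -0.0]
opening: 0.703
grasp_force: 0.0
```

```bash
python3 - <<'E'
from h import *
st();c=cam("wrist");save(c,"w6")
Q=np.apply_along_axis(wc,-1,pts(c))
q=Q[(Q[...,2]>.105)&(Q[...,2]<.135)&(abs(Q[...,0]+.02)<.06)&(abs(Q[...,1]-.07)<.03)];print(len(q),q.min(0),q.max(0),q.mean(0))
q=Q[(Q[...,2]>.08)&(Q[...,2]<.1)&(abs(Q[...,0])<.1)&(abs(Q[...,1]-.07)<.03)];print(len(q),np.percentile(q,[1,99],axis=0))
P=pts(cam("top"));z=P[...,2]
m=((z>.02)&(z<.045)&(P[...,0]>.34)&(P[...,0]<.64)&(P[...,1]<-.13)&(P[...,1]>-.46)).astype(np.uint8)
n,l,s,_=cv2.connectedComponentsWithStats(m)
for i in range(1,n):
    if s[i,4]>15: q=P[l==i];print("cap",s[i,4],cv2.minEnclosingCircle(q[:,:2].astype(np.float32)),q[:,2].max())
E
```

```text
9.97 tcp [0.4684 0.1126 0.2343] crusher fr [-0.0617  0.0701  0.2343] yaw -11.0 F [ 0.6  0.5 -0. ] open 0.703 g 0.0
635 [-0.0237243   0.05853549  0.11522479] [-0.01200232  0.08230981  0.124085  ] [-0.01735865  0.07033635  0.12138238]
6675 [[-0.03143387  0.04773716  0.08923608]
 [ 0.05012668  0.0927421   0.09256985]]
cap 27 ((0.626878559589386, -0.4560597538948059), 0.012113919481635094) 0.04478634248838964
cap 60 ((0.5067039728164673, -0.26090818643569946), 0.01348963938653469) 0.03331942192980719
cap 64 ((0.5072071552276611, -0.37580129504203796), 0.013818193227052689) 0.03504342260773896
cap 58 ((0.413782000541687, -0.2272348552942276), 0.013229276984930038) 0.03299060145604282
cap 58 ((0.40122854709625244, -0.3472146689891815), 0.013798661530017853) 0.033656988480342154
```

Hood closed again (same depth as at the start). Now the capsules.

```bash
cat >> h.py <<'E'
def caps(n="wrist"):
    c=cam(n);P=pts(c);z=P[...,2];out=[]
    m=((z>.023)&(z<.045)&(P[...,0]>.34)&(P[...,0]<.62)&(P[...,1]<-.12)&(P[...,1]>-.5)).astype(np.uint8)
    k,l,s,_=cv2.connectedComponentsWithStats(m)
    for i in range(1,k):
        if s[i,4]>25:
            q=P[l==i];(x,y),r=cv2.minEnclosingCircle(q[:,:2].astype(np.float32));print(n,"cap",s[i,4],round(x,4),round(y,4),"r",round(r,4),"top",q[:,2].max().round(4));out.append((x,y))
    return c,out
E
python3 - <<'E'
from h import *
c=cam("wrist");Q=np.apply_along_axis(wc,-1,pts(c))
q=Q[(Q[...,2]<.02)&(Q[...,2]>.003)&(abs(Q[...,0])<.075)&(Q[...,1]<0)&(Q[...,1]>-.125)];print(len(q),np.percentile(q,[1,99],axis=0))
c=cam("top");Q=np.apply_along_axis(wc,-1,pts(c))
q=Q[(Q[...,2]<.02)&(Q[...,2]>.003)&(abs(Q[...,0])<.075)&(Q[...,1]<-.01)&(Q[...,1]>-.12)];print(len(q),np.percentile(q,[1,99],axis=0))
plan([.475,-.255,.22])
E
```

```text
10977 [[-0.05270339 -0.11787113  0.00306565]
 [ 0.05245572 -0.00716699  0.01932518]]
826 [[-0.05053551 -0.11481165  0.00305332]
 [ 0.05239302 -0.01067089  0.01480206]]
shift [0.0773 0.3592 0.0095] rot [ 0.   0.1 -0. ]
```

Call:
servo_tool:
  series: "-0.4 0.077 0.359 0.01 0 0 0;-0.4 0.077 0.359 0.01 0 0 0;-0.4 0.077 0.359 0.01 0 0 0;-0.4 0.077 0.359 0.01 0 0 0;-0.4 0.077 0.359 0.01 0 0 0;-0.4 0.077 0.359 0.01 0 0 0;-0.4 0.077 0.359 0.01 0 0 0;-0.4 0.077 0.359 0.01 0 0 0;-0.4 0.077 0.359 0.01 0 0 0;-0.4 0.077 0.359 0.01 0 0 0;-0.4 0.077 0.359 0.01 0 0 0"

```text
time_s: 11.08
eef_pos: [0.4745, -0.2565, 0.2183]
eef_rot: [-0.001, 0.995, -0.098, -0.001]
wrist_force: [-0.3, 1.4, 0.0]
opening: 0.697
grasp_force: 0.0
```

```bash
python3 - <<'E'
from h import *
st();c,o=caps();save(c,"w7")
for p in o: plan([*p,.029])
caps("top")
E
```

```text
11.08 tcp [ 0.4745 -0.2565  0.2183] crusher fr [ 0.0144 -0.2911  0.2183] yaw -11.2 F [-0.3  1.4  0. ] open 0.697 g 0.0
wrist cap 620 0.5068 -0.3785 r 0.013 top 0.0299
wrist cap 578 0.5064 -0.2635 r 0.013 top 0.0303
wrist cap 464 0.4017 -0.3506 r 0.0129 top 0.0307
wrist cap 449 0.4141 -0.2303 r 0.0132 top 0.0302
shift [0.056  0.1153 0.1891] rot [-0.1  0.2 -0.1]
shift [0.0334 0.0026 0.1894] rot [-0.1  0.2 -0.1]
shift [-0.0526  0.1082  0.1894] rot [-0.1  0.2 -0.1]
shift [-0.0636 -0.0122  0.1897] rot [-0.1  0.2 -0.1]
top cap 50 0.4017 -0.3483 r 0.0127 top 0.0346
```

View pics/w7.png

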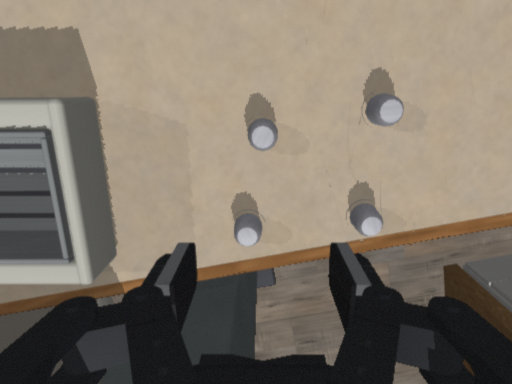

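Four capsules at px (263,134), (385,110), (247,232) and (367,218), tops at 30 mm as expected. Grasping the first.

Call:
servo_tool:
  series: "-0.4 0.0334 0.0026 0.04 0 0 0;-0.4 0.0334 0.0026 0.08 0 0 0;-0.4 0.0334 0.0026 0.12 0 0 0;-0.4 0.0334 0.0026 0.155 0 0 0;-0.4 0.0334 0.0026 0.18 0 0 0;-0.4 0.0334 0.0026 0.189 0 0 0;-0.4 0.0334 0.0026 0.189 0 0 0;1 0.0334 0.0026 0.189 0 0 0;1 0.0334 0.0026 0.189 0 0 0;1 0.0334 0.0026 0.189 0 0 0;1 0.0334 0.0026 0.189 0 0 0;1 0.0334 0.0026 0.189 0 0 0"

```text
time_s: 12.18
eef_pos: [0.5093, -0.2645, 0.0342]
eef_rot: [0.001, 0.995, -0.096, 0.002]
wrist_force: [0.2, 1.6, 7.5]
opening: 0.301
grasp_force: 59.4
```

Call:
servo_tool:
  series: "1 0 0 -0.02 0 0 0;1 0 0 -0.05 0 0 0;1 0 0 -0.085 0 0 0;1 0 0 -0.12 0 0 0;1 0 0 -0.12 0 0 0"

```text
time_s: 12.6
eef_pos: [0.5116, -0.2666, 0.1608]
eef_rot: [0.004, 0.995, -0.096, 0.006]
wrist_force: [1.8, -0.4, 0.2]
opening: 0.298
grasp_force: 60.9
```

```bash
python3 - <<'E'
from h import *
st();plan(cw(.022,-.0625,.15));plan(cw(.022,-.0625,.085))
E
```

```text
12.6 tcp [ 0.5116 -0.2666  0.1608] crusher fr [ 0.0528 -0.2939  0.1608] yaw -11.0 F [ 1.8 -0.4  0.2] open 0.298 g 60.9
shift [-0.031  -0.2315  0.0087] rot [ 0.4 -0.8 -0. ]
shift [-0.0318 -0.232   0.0737] rot [ 0.4 -0.8 -0. ]
```

Call:
servo_tool:
  series: "1 -0.006 -0.04 0 0 0 0;1 -0.011 -0.08 0 0 0 0;1 -0.017 -0.12 0 0 0 0;1 -0.022 -0.16 0 0 0 0;1 -0.028 -0.2 0 0 0 0;1 -0.031 -0.231 0.005 0 0 0;1 -0.031 -0.231 0.03 0 0 0;1 -0.031 -0.231 0.06 0 0 0;1 -0.031 -0.231 0.073 0 0 0;1 -0.031 -0.231 0.073 0 0 0;0.1 -0.031 -0.231 0.073 0 0 0;0 -0.031 -0.231 0.073 0 0 0"

```text
time_s: 13.6
eef_pos: [0.5223, -0.0313, 0.0801]
eef_rot: [0.0, 0.995, -0.096, 0.002]
wrist_force: [0.7, -0.4, -0.5]
opening: 0.497
grasp_force: 0.0
```

Call:
servo_tool:
  series: "0 0 0 0 0 0 0;0 0 0 -0.04 0 0 0;0 0 0 -0.08 0 0 0;0 0 0 -0.12 0 0 0;-0.4 0 0.04 -0.14 0 0 0;-0.4 0 0.08 -0.14 0 0 0;-0.4 0 0.12 -0.14 0 0 0;-0.4 0 0.16 -0.14 0 0 0;-0.4 -0.01 0.2 -0.14 0 0 0;-0.4 -0.02 0.22 -0.14 0 0 0;-0.4 -0.02 0.22 -0.14 0 0 0"

```text
time_s: 14.52
eef_pos: [0.4578, -0.2472, 0.2199]
eef_rot: [0.001, 0.995, -0.098, 0.001]
wrist_force: [0.1, -0.5, 0.0]
opening: 0.697
grasp_force: 0.0
```

```bash
cat >> h.py <<'E'
def hop(c,tag=""):
    Q=np.apply_along_axis(wc,-1,pts(c));m=((Q[...,2]>.022)&(Q[...,2]<.12)&(abs(Q[...,0])<.049)&(abs(Q[...,1]+.0625)<.049)).astype(np.uint8)
    k,l,s,_=cv2.connectedComponentsWithStats(m)
    for i in range(1,k):
        if s[i,4]>10:q=Q[l==i];print(tag,"hopper",s[i,4],q.mean(0).round(3),"zmax",q[:,2].max().round(3))
E
python3 - <<'E'
from h import *
st();c,o=caps();save(c,"w8")
for p in o: plan([*p,.027])
c,_=caps("top");hop(c,"top");hop(cam("scene"),"scene")
E
```

```text
14.52 tcp [ 0.4578 -0.2472  0.2199] crusher fr [-0.0037 -0.2851  0.2199] yaw -11.3 F [ 0.1 -0.5  0. ] open 0.697 g 0.0
wrist cap 644 0.5066 -0.3787 r 0.013 top 0.0305
wrist cap 485 0.4018 -0.3505 r 0.0131 top 0.0307
wrist cap 474 0.4139 -0.2298 r 0.0129 top 0.0302
shift [0.0725 0.1212 0.1931] rot [ 0.1 -0.1 -0.3]
shift [-0.0357  0.114   0.1928] rot [ 0.1 -0.1 -0.3]
shift [-0.0474 -0.0067  0.1926] rot [ 0.1 -0.1 -0.3]
top cap 48 0.4029 -0.3481 r 0.0132 top 0.0359
top hopper 59 [ 0.015 -0.06   0.032] zmax 0.039
scene hopper 47 [ 0.014 -0.065  0.031] zmax 0.038
```

Call:
servo_tool:
  series: "-0.4 -0.04 -0.0067 0.01 0 0 0;-0.4 -0.0474 -0.0067 0.05 0 0 0;-0.4 -0.0474 -0.0067 0.09 0 0 0;-0.4 -0.0474 -0.0067 0.13 0 0 0;-0.4 -0.0474 -0.0067 0.165 0 0 0;-0.4 -0.0474 -0.0067 0.185 0 0 0;-0.4 -0.0474 -0.0067 0.192 0 0 0;-0.4 -0.0474 -0.0067 0.192 0 0 0;1 -0.0474 -0.0067 0.192 0 0 0;1 -0.0474 -0.0067 0.192 0 0 0;1 -0.0474 -0.0067 0.192 0 0 0;1 -0.0474 -0.0067 0.192 0 0 0"

```text
time_s: 15.67
eef_pos: [0.4158, -0.2283, 0.0286]
eef_rot: [0.001, 0.995, -0.096, 0.002]
wrist_force: [-0.6, 2.4, 6.5]
opening: 0.309
grasp_force: 59.1
```

Call:
servo_tool:
  series: "1 0 0 0 0 0 0;1 0 0 -0.02 0 0 0;1 0 0 -0.05 0 0 0;1 0 0 -0.085 0 0 0;1 0 0 -0.12 0 0 0;1 0 0 -0.12 0 0 0"

```text
time_s: 16.17
eef_pos: [0.4181, -0.2306, 0.1547]
eef_rot: [0.004, 0.995, -0.096, 0.006]
wrist_force: [1.3, -1.1, 0.3]
opening: 0.311
grasp_force: 59.3
```

```bash
python3 - <<'E'
from h import *
st();plan(cw(-.026,-.0625,.085))
E
```

```text
16.17 tcp [ 0.4181 -0.2306  0.1547] crusher fr [-0.0458 -0.2764  0.1547] yaw -11.0 F [ 1.3 -1.1  0.3] open 0.311 g 59.3
shift [ 0.019  -0.2144  0.0683] rot [ 0.4 -0.7  0. ]
```

Call:
servo_tool:
  series: "1 0.004 -0.04 0 0 0 0;1 0.008 -0.08 0 0 0 0;1 0.012 -0.12 0 0 0 0;1 0.016 -0.16 0 0 0 0;1 0.019 -0.2 0 0 0 0;1 0.019 -0.214 0.005 0 0 0;1 0.019 -0.214 0.03 0 0 0;1 0.019 -0.214 0.058 0 0 0;1 0.019 -0.214 0.068 0 0 0;1 0.019 -0.214 0.068 0 0 0;0.1 0.019 -0.214 0.068 0 0 0;0 0.019 -0.214 0.068 0 0 0"

```text
time_s: 17.17
eef_pos: [0.4745, -0.0214, 0.0797]
eef_rot: [0.0, 0.995, -0.096, 0.001]
wrist_force: [-0.7, 0.5, 0.3]
opening: 0.499
grasp_force: 0.0
```

Call:
servo_tool:
  series: "0 0 0 0 0 0 0;0 0 0 -0.04 0 0 0;0 0 0 -0.08 0 0 0;0 0 0 -0.12 0 0 0;-0.4 0 0.04 -0.14 0 0 0;-0.4 0 0.08 -0.14 0 0 0;-0.4 0 0.12 -0.14 0 0 0;-0.4 0 0.16 -0.14 0 0 0;-0.4 0 0.2 -0.14 0 0 0;-0.4 0 0.24 -0.14 0 0 0;-0.4 0 0.26 -0.14 0 0 0;-0.4 0 0.26 -0.14 0 0 0"

```text
time_s: 18.17
eef_pos: [0.4232, -0.2807, 0.2198]
eef_rot: [0.001, 0.995, -0.098, 0.001]
wrist_force: [0.0, 0.4, -0.2]
opening: 0.696
grasp_force: 0.0
```

```bash
python3 - <<'E'
from h import *
st();c,o=caps()
for p in o: plan([*p,.027])
c=cam("top");hop(c,"top");hop(cam("scene"),"scene")
E
```

```text
18.17 tcp [ 0.4232 -0.2807  0.2198] crusher fr [-0.0313 -0.3246  0.2198] yaw -11.3 F [ 0.   0.4 -0.2] open 0.696 g 0.0
wrist cap 705 0.5066 -0.3787 r 0.013 top 0.0305
wrist cap 522 0.4015 -0.3504 r 0.0131 top 0.0303
shift [0.1008 0.0821 0.1926] rot [ 0.1 -0.1 -0.3]
shift [-0.0078  0.0747  0.1924] rot [ 0.1 -0.1 -0.3]
top hopper 59 [ 0.015 -0.06   0.032] zmax 0.039
top hopper 60 [-0.033 -0.059  0.031] zmax 0.038
scene hopper 48 [ 0.014 -0.066  0.031] zmax 0.039
```

Two are in. Third: (0.4015, -0.3504).

Call:
servo_tool:
  series: "-0.4 -0.0078 0.035 0.01 0 0 0;-0.4 -0.0078 0.07 0.03 0 0 0;-0.4 -0.0078 0.0747 0.07 0 0 0;-0.4 -0.0078 0.0747 0.11 0 0 0;-0.4 -0.0078 0.0747 0.145 0 0 0;-0.4 -0.0078 0.0747 0.175 0 0 0;-0.4 -0.0078 0.0747 0.192 0 0 0;-0.4 -0.0078 0.0747 0.192 0 0 0;1 -0.0078 0.0747 0.192 0 0 0;1 -0.0078 0.0747 0.192 0 0 0;1 -0.0078 0.0747 0.192 0 0 0;1 -0.0078 0.0747 0.192 0 0 0"

```text
time_s: 19.32
eef_pos: [0.4036, -0.3489, 0.0287]
eef_rot: [0.001, 0.995, -0.095, 0.001]
wrist_force: [1.0, 2.4, 7.2]
opening: 0.304
grasp_force: 59.7
```

Call:
servo_tool:
  series: "1 0 0 0 0 0 0;1 0 0 -0.02 0 0 0;1 0 0 -0.05 0 0 0;1 0 0 -0.085 0 0 0;1 0 0 -0.12 0 0 0;1 0 0 -0.12 0 0 0"

```text
time_s: 19.82
eef_pos: [0.4054, -0.3518, 0.155]
eef_rot: [0.005, 0.995, -0.096, 0.005]
wrist_force: [0.9, -1.5, -0.0]
opening: 0.312
grasp_force: 59.2
```

```bash
python3 - <<'E'
from h import *
st();plan(cw(-.005,-.0625,.112))
E
```

```text
19.82 tcp [ 0.4054 -0.3518  0.155 ] crusher fr [-0.0352 -0.3978  0.155 ] yaw -11.0 F [ 0.9 -1.5 -0. ] open 0.312 g 59.2
shift [ 0.0298 -0.3357  0.04  ] rot [ 0.6 -0.6  0. ]
```

Call:
servo_tool:
  series: "1 0.004 -0.04 0 0 0 0;1 0.008 -0.08 0 0 0 0;1 0.012 -0.12 0 0 0 0;1 0.016 -0.16 0 0 0 0;1 0.02 -0.2 0 0 0 0;1 0.024 -0.24 0 0 0 0;1 0.028 -0.28 0 0 0 0;1 0.029 -0.315 0.015 0 0 0;1 0.029 -0.315 0.04 0 0 0;1 0.029 -0.315 0.048 0 0 0;1 0.029 -0.315 0.048 0 0 0;1 0.029 -0.315 0.048 0 0 0"

```text
time_s: 20.82
eef_pos: [0.4907, -0.0449, 0.0987]
eef_rot: [0.0, 0.995, -0.096, -0.0]
wrist_force: [0.5, -0.5, 0.4]
opening: 0.311
grasp_force: 59.3
```

Call:
servo_tool:
  series: "0.1 0 0 0 0 0 0;0 0 0 0 0 0 0;0 0 0 0 0 0 0;0 0 0 -0.04 0 0 0;0 0 0 -0.08 0 0 0;0 0 0 -0.12 0 0 0;-0.4 0 0.04 -0.12 0 0 0;-0.4 0.01 0.08 -0.12 0 0 0;-0.4 0.02 0.12 -0.12 0 0 0;-0.4 0.03 0.16 -0.12 0 0 0;-0.4 0.04 0.2 -0.12 0 0 0;-0.4 0.05 0.23 -0.12 0 0 0"

```text
time_s: 21.82
eef_pos: [0.4953, -0.2834, 0.2193]
eef_rot: [0.001, 0.995, -0.097, 0.001]
wrist_force: [0.3, 1.4, -0.5]
opening: 0.696
grasp_force: 0.0
```

```bash
python3 - <<'E'
from h import *
st();c,o=caps()
for p in o: plan([*p,.027])
c=cam("top");hop(c,"top");save(c,"t9");cv2.imwrite("pics/t9c.png",cv2.cvtColor(cv2.resize(c["img"][140:230,180:400],None,fx=3,fy=3),cv2.COLOR_RGB2BGR))
E
```

```text
21.82 tcp [ 0.4953 -0.2834  0.2193] crusher fr [ 0.04   -0.3135  0.2193] yaw -11.1 F [ 0.3  1.4 -0.5] open 0.696 g 0.0
wrist cap 569 0.5068 -0.3788 r 0.0129 top 0.0309
shift [0.0278 0.0856 0.193 ] rot [ 0.3 -0.2 -0.3]
top hopper 58 [ 0.015 -0.06   0.032] zmax 0.038
top hopper 64 [-0.012 -0.083  0.033] zmax 0.039
top hopper 60 [-0.034 -0.058  0.032] zmax 0.039
```

View pics/t9c.png

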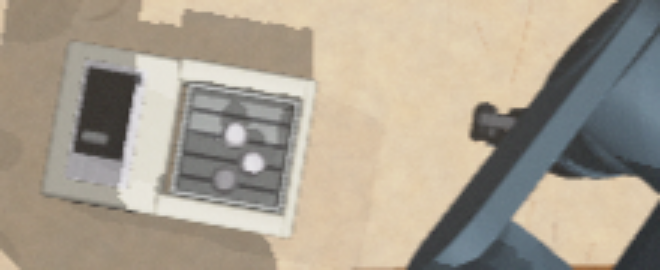

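Three capsules stand in the hopper (crop px (235,134), (253,162), (225,180)), hood closed. Taking the fourth.

Call:
servo_tool:
  series: "-0.4 0.014 0.038 0.01 0 0 0;-0.4 0.0278 0.076 0.02 0 0 0;-0.4 0.0278 0.0856 0.06 0 0 0;-0.4 0.0278 0.0856 0.1 0 0 0;-0.4 0.0278 0.0856 0.14 0 0 0;-0.4 0.0278 0.0856 0.172 0 0 0;-0.4 0.0278 0.0856 0.192 0 0 0;-0.4 0.0278 0.0856 0.192 0 0 0;1 0.0278 0.0856 0.192 0 0 0;1 0.0278 0.0856 0.192 0 0 0;1 0.0278 0.0856 0.192 0 0 0;1 0.0278 0.0856 0.192 0 0 0"

```text
time_s: 22.92
eef_pos: [0.5078, -0.3695, 0.0283]
eef_rot: [0.001, 0.995, -0.096, 0.001]
wrist_force: [0.0, 0.1, 4.6]
opening: 0.314
grasp_force: 59.5
```

Call:
servo_tool:
  series: "1 0 0 0 0 0 0;1 0 0 -0.02 0 0 0;1 0 0 -0.05 0 0 0;1 0 0 -0.085 0 0 0;1 0 0 -0.12 0 0 0;1 0 0 -0.12 0 0 0"

```text
time_s: 23.42
eef_pos: [0.5103, -0.3721, 0.1553]
eef_rot: [0.004, 0.995, -0.096, 0.005]
wrist_force: [1.1, -2.0, -0.0]
opening: 0.313
grasp_force: 59.1
```

```bash
python3 - <<'E'
from h import *
st();plan(cw(-.008,-.040,.106));plan(cw(.025,-.09,.106))
E
```

```text
23.42 tcp [ 0.5103 -0.3721  0.1553] crusher fr [ 0.0717 -0.3977  0.1553] yaw -11.0 F [ 1.1 -2.  -0. ] open 0.313 g 59.1
shift [-0.0802 -0.3581  0.0456] rot [ 0.5 -0.6  0. ]
shift [-0.0472 -0.3081  0.0463] rot [ 0.5 -0.6  0. ]
```

Call:
servo_tool:
  series: "1 -0.009 -0.04 0 0 0 0;1 -0.018 -0.08 0 0 0 0;1 -0.027 -0.12 0 0 0 0;1 -0.036 -0.16 0 0 0 0;1 -0.045 -0.2 0 0 0 0;1 -0.054 -0.24 0 0 0 0;1 -0.063 -0.28 0 0 0 0;1 -0.072 -0.32 0 0 0 0;1 -0.08 -0.355 0.01 0 0 0;1 -0.08 -0.358 0.035 0 0 0;1 -0.08 -0.358 0.048 0 0 0;1 -0.08 -0.358 0.048 0 0 0"

```text
time_s: 24.42
eef_pos: [0.4944, -0.0006, 0.096]
eef_rot: [-0.0, 0.996, -0.095, -0.002]
wrist_force: [-1.0, 0.1, -0.3]
opening: 0.312
grasp_force: 59.1
```

Call:
servo_tool:
  series: "1 0 0 0 0 0 0;0.1 0 0 0 0 0 0;0 0 0 0 0 0 0;0 0 0 0 0 0 0;0 0 0 -0.04 0 0 0;0 0 0 -0.08 0 0 0;0 0 0 -0.12 0 0 0;-0.4 -0.03 0 -0.12 0 0 0;-0.4 -0.05 -0.03 -0.12 0 0 0;-0.4 -0.05 -0.06 -0.12 0 0 0;-0.4 -0.05 -0.06 -0.12 0 0 0"

```text
time_s: 25.33
eef_pos: [0.4589, 0.0693, 0.2197]
eef_rot: [-0.001, 0.995, -0.095, 0.001]
wrist_force: [-0.2, -0.8, -0.0]
opening: 0.7
grasp_force: 0.0
```

```bash
python3 - <<'E'
from h import *
st();c=cam("wrist");save(c,"w10");hop(c,"wrist");P=pts(c);plan(cw(-.0177,.0705,.124))
Q=np.apply_along_axis(wc,-1,P)
q=Q[(Q[...,2]>.105)&(Q[...,2]<.135)&(abs(Q[...,0]+.02)<.06)&(abs(Q[...,1]-.07)<.03)];print(len(q),q.min(0),q.max(0),q.mean(0))
E
```

```text
25.33 tcp [0.4589 0.0693 0.2197] crusher fr [-0.0628  0.0259  0.2197] yaw -10.9 F [-0.2 -0.8 -0. ] open 0.7 g 0.0
wrist hopper 837 [ 0.016 -0.061  0.031] zmax 0.036
wrist hopper 789 [-0.008 -0.036  0.032] zmax 0.037
wrist hopper 818 [-0.011 -0.083  0.032] zmax 0.037
wrist hopper 727 [-0.033 -0.058  0.031] zmax 0.036
shift [ 0.0445 -0.046   0.0956] rot [-0.  -0.1  0.1]
745 [-0.02369696  0.05814296  0.11183613] [-0.01201337  0.0824706   0.12461643] [-0.01739907  0.0696214   0.12121252]
```

View pics/w10.png

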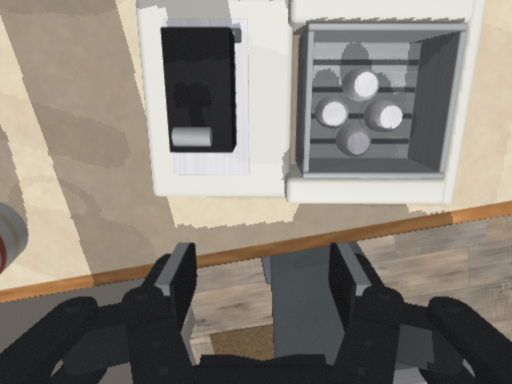

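All four stand in the hopper (px (365,85), (333,112), (386,115), (353,140)); the hood's bar is at (192,136). Gripping it again.

Call:
servo_tool:
  series: "-0.4 0.03 -0.03 0 0 0 0;-0.4 0.0445 -0.046 0.01 0 0 0;-0.4 0.0445 -0.046 0.045 0 0 0;-0.4 0.0445 -0.046 0.08 0 0 0;-0.4 0.0445 -0.046 0.0955 0 0 0;-0.4 0.0445 -0.046 0.0955 0 0 0;1 0.0445 -0.046 0.0955 0 0 0;1 0.0445 -0.046 0.0955 0 0 0;1 0.0445 -0.046 0.0955 0 0 0;1 0.0445 -0.046 0.0955 0 0 0;1 0.0445 -0.046 0.0955 0 0 0"

```text
time_s: 26.3
eef_pos: [0.5134, 0.1047, 0.1254]
eef_rot: [-0.002, 0.995, -0.096, 0.003]
wrist_force: [1.6, 8.9, 0.5]
opening: 0.257
grasp_force: 58.6
```

Call:
servo_tool:
  series: "1 0.005 0 -0.005 0 0 0;1 0.0111 0 -0.0097 0 0 0;1 0.0235 0 -0.0176 0 0 0;1 0.037 0 -0.0236 0 0 0;1 0.0512 0 -0.0275 0 0 0;1 0.0658 0 -0.0292 0 0 0;1 0.0806 0 -0.0287 0 0 0;1 0.095 0 -0.026 0 0 0;1 0.109 0 -0.0212 0 0 0;1 0.122 0 -0.0144 0 0 0;1 0.134 0 -0.0057 0 0 0;1 0.141 0 0.001 0 0 0"

```text
time_s: 27.3
eef_pos: [0.6532, 0.0776, 0.1251]
eef_rot: [-0.002, 0.995, -0.096, 0.003]
wrist_force: [2.7, 7.6, 4.4]
opening: 0.258
grasp_force: 59.8
```

Call:
servo_tool:
  series: "1 0.004 0 0.005 0 0 0;1 0.004 0 0.005 0 0 0;1 0.004 0 0.005 0 0 0"

```text
time_s: 27.55
eef_pos: [0.657, 0.0769, 0.1206]
eef_rot: [-0.002, 0.995, -0.096, 0.004]
wrist_force: [3.6, 6.8, 4.6]
opening: 0.262
grasp_force: 61.0
```

```bash
python3 - <<'E'
from h import *
st()
E
```

```text
27.55 tcp [0.657  0.0769 0.1206] crusher fr [0.1301 0.071  0.1206] yaw -11.0 F [3.6 6.8 4.6] open 0.262 g 61.0
```

Call:
servo_tool:
  series: "0 0 0 0 0 0 0;-0.2 0 0 0 0 0 0;-0.2 0 0 -0.03 0 0 0;-0.2 0 0 -0.07 0 0 0;-0.2 0 0 -0.105 0 0 0;-0.2 -0.04 0 -0.11 0 0 0;-0.2 -0.08 0 -0.11 0 0 0;-0.2 -0.112 0 -0.11 0 0 0;-0.2 -0.122 0 -0.11 0 0 0;-0.2 -0.122 0 -0.11 0 0 0;-0.2 -0.122 0 -0.11 0 0 0"

```text
time_s: 28.47
eef_pos: [0.5347, 0.0983, 0.228]
eef_rot: [0.0, 0.995, -0.096, 0.001]
wrist_force: [-0.9, -0.3, 0.5]
opening: 0.593
grasp_force: 0.0
```

```bash
python3 - <<'E'
from h import *
st();plan(cw(.008,.0703,.083));hop(cam("scene"))
E
```

```text
28.47 tcp [0.5347 0.0983 0.228 ] crusher fr [0.0061 0.0687 0.228 ] yaw -11.0 F [-0.9 -0.3  0.5] open 0.593 g 0.0
shift [ 0.0016 -0.0016  0.145 ] rot [-0.  -0.1 -0. ]
 hopper 52 [-0.011 -0.042  0.034] zmax 0.041
 hopper 75 [ 0.004 -0.073  0.033] zmax 0.041
```

Call:
servo_tool:
  series: "-0.2 0.002 -0.0016 0.035 0 0 0;-0.2 0.002 -0.0016 0.07 0 0 0;-0.2 0.002 -0.0016 0.105 0 0 0;-0.2 0.002 -0.0016 0.13 0 0 0;-0.2 0.002 -0.0016 0.145 0 0 0;-0.2 0.002 -0.0016 0.145 0 0 0;1 0.002 -0.0016 0.145 0 0 0;1 0.002 -0.0016 0.145 0 0 0;1 0.002 -0.0016 0.145 0 0 0;1 0.002 -0.0016 0.145 0 0 0;1 0.002 -0.0016 0.145 0 0 0;1 0.002 -0.0016 0.145 0 0 0"

```text
time_s: 29.52
eef_pos: [0.5381, 0.1002, 0.0836]
eef_rot: [-0.001, 0.995, -0.096, 0.002]
wrist_force: [3.1, 4.0, 5.7]
opening: 0.088
grasp_force: 58.7
```

```bash
python3 - <<'E'
from h import *
st()
E
```

```text
29.52 tcp [0.5381 0.1002 0.0836] crusher fr [0.009  0.0712 0.0836] yaw -11.0 F [3.1 4.  5.7] open 0.088 g 58.7
```

Call:
servo_tool:
  series: "1 -0.005 0 -0.002 0 0 0;1 -0.011 0 -0.003 0 0 0;1 -0.017 0 -0.003 0 0 0;1 -0.022 0 -0.002 0 0 0;1 -0.027 0 0 0 0 0;1 -0.028 0 0 0 0 0;1 -0.028 0 0 0 0 0"

```text
time_s: 30.1
eef_pos: [0.5081, 0.1049, 0.0815]
eef_rot: [0.0, 0.995, -0.096, -0.001]
wrist_force: [-0.0, 0.2, 1.0]
opening: -0.004
grasp_force: 0.0
```

Call:
servo_tool:
  series: "0.5 0 0 0 0 0 0;-0.2 0 0 0 0 0 0;-0.2 0 0 0 0 0 0;-0.2 0 0 -0.035 0 0 0;-0.2 0 0 -0.075 0 0 0;-0.2 0 0 -0.115 0 0 0;-0.2 -0.025 0 -0.145 0 0 0;-0.2 -0.025 0 -0.145 0 0 0"

```text
time_s: 30.77
eef_pos: [0.4858, 0.1105, 0.234]
eef_rot: [-0.001, 0.995, -0.095, 0.005]
wrist_force: [1.2, 0.4, 0.3]
opening: 0.6
grasp_force: 0.0
```

```bash
python3 - <<'E'
from h import *
st();c=cam("wrist");save(c,"w11")
Q=np.apply_along_axis(wc,-1,pts(c))
q=Q[(Q[...,2]>.062)&(Q[...,2]<.09)&(abs(Q[...,0])<.03)&(abs(Q[...,1]-.07)<.03)];print(len(q),q.min(0),q.max(0),np.median(q,0))
cl=Q[(Q[...,2]>.1)&(Q[...,0]>.04)&(abs(Q[...,1]-.07)<.04)];print("hood",len(cl),cl.min(0) if len(cl) else 0,cl.max(0) if len(cl) else 0);hop(c)
E
```

```text
30.77 tcp [0.4858 0.1105 0.234 ] crusher fr [-0.0443  0.0714  0.234 ] yaw -10.9 F [1.2 0.4 0.3] open 0.6 g 0.0
150 [-0.000785    0.06550466  0.07700413] [0.00938401 0.07501753 0.08395754] [0.0042787  0.07026461 0.08138252]
hood 2085 [0.06247417 0.04706632 0.10081973] [0.08073931 0.09328694 0.13325268]
 hopper 746 [ 0.016 -0.06   0.031] zmax 0.035
 hopper 690 [-0.007 -0.035  0.032] zmax 0.037
 hopper 731 [-0.01  -0.082  0.032] zmax 0.037
 hopper 662 [-0.033 -0.057  0.031] zmax 0.036
```

The toggle slipped out half-way (tip now at x ≈ +4 mm). Regrasping it centred.

```bash
python3 - <<'E'
from h import *
plan(cw(.004,.0703,.080))
E
```

```text
shift [0.0473 0.001  0.1513] rot [-0.1 -0.4  0. ]
```

Call:
servo_tool:
  series: "-0.2 0.03 0.001 0.02 0 0 0;-0.2 0.048 0.001 0.05 0 0 0;-0.2 0.048 0.001 0.09 0 0 0;-0.2 0.048 0.001 0.125 0 0 0;-0.2 0.048 0.001 0.15 0 0 0;-0.2 0.048 0.001 0.153 0 0 0;1 0.048 0.001 0.153 0 0 0;1 0.048 0.001 0.153 0 0 0;1 0.048 0.001 0.153 0 0 0;1 0.048 0.001 0.153 0 0 0;1 0.048 0.001 0.153 0 0 0;1 0.048 0.001 0.153 0 0 0"

```text
time_s: 31.82
eef_pos: [0.5328, 0.1011, 0.0758]
eef_rot: [-0.001, 0.995, -0.096, 0.002]
wrist_force: [3.0, 6.9, -2.8]
opening: 0.088
grasp_force: 58.3
```

Call:
servo_tool:
  series: "1 -0.003 0 0 0 0 0;1 -0.006 0 0 0 0 0;1 -0.009 0 0.001 0 0 0;1 -0.012 0 0.002 0 0 0;1 -0.015 0 0.003 0 0 0;1 -0.018 0 0.004 0 0 0;1 -0.02 0 0.004 0 0 0;1 -0.02 0 0.004 0 0 0"

```text
time_s: 32.48
eef_pos: [0.5159, 0.1045, 0.0744]
eef_rot: [-0.001, 0.995, -0.096, 0.005]
wrist_force: [-3.9, 6.7, 16.8]
opening: 0.09
grasp_force: 58.7
```

```bash
python3 - <<'E'
from h import *
st()
E
```

```text
32.48 tcp [0.5159 0.1045 0.0744] crusher fr [-0.0136  0.0712  0.0744] yaw -11.0 F [-3.9  6.7 16.8] open 0.09 g 58.7
```

Call:
servo_tool:
  series: "1 -0.003 0 -0.003 0 0 0;1 -0.005 0 -0.003 0 0 0;1 -0.005 0 -0.003 0 0 0;0 -0.003 0 -0.003 0 0 0;-0.2 -0.002 0 -0.005 0 0 0;-0.2 -0.002 0 -0.005 0 0 0;-0.2 -0.002 0 -0.04 0 0 0;-0.2 -0.002 0 -0.08 0 0 0;-0.2 -0.002 0 -0.12 0 0 0;-0.2 -0.03 0 -0.15 0 0 0;-0.2 -0.03 0 -0.15 0 0 0"

```text
time_s: 33.4
eef_pos: [0.4834, 0.1099, 0.2271]
eef_rot: [-0.001, 0.995, -0.095, 0.005]
wrist_force: [0.8, 1.1, -0.6]
opening: 0.605
grasp_force: 0.0
```

```bash
python3 - <<'E'
from h import *
st();c=cam("wrist");save(c,"w12")
Q=np.apply_along_axis(wc,-1,pts(c))
q=Q[(Q[...,2]>.062)&(Q[...,2]<.09)&(abs(Q[...,0])<.03)&(abs(Q[...,1]-.07)<.03)];print(len(q),q.min(0),q.max(0),np.median(q,0))
plan(cw(.130,.0705,.114))
E
```

```text
33.4 tcp [0.4834 0.1099 0.2271] crusher fr [-0.0466  0.0703  0.2271] yaw -10.9 F [ 0.8  1.1 -0.6] open 0.605 g 0.0
197 [-0.01018458  0.06530583  0.06214222] [0.00173886 0.07543718 0.08412566] [-0.00365942  0.06997685  0.08056844]
shift [ 0.1757 -0.0003  0.1115] rot [-0.1 -0.4  0. ]
```

View pics/w12.png

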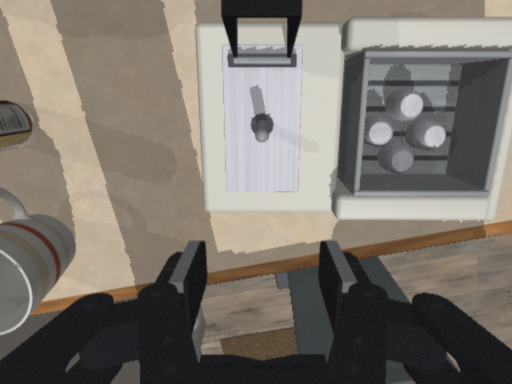

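Toggle is only mid-way (px (262,128), x ≈ −4 mm); there is now room to push it from behind with shut fingers.

Call:
servo_tool:
  series: "1 0.03 0 0 0 0 0;1 0.066 0 0 0 0 0;1 0.066 0 0 0 0 0;1 0.066 0 0 0 0 0;1 0.066 0 0.035 0 0 0;1 0.066 0 0.075 0 0 0;1 0.066 0 0.11 0 0 0;1 0.066 0 0.13 0 0 0;1 0.066 0 0.134 0 0 0;1 0.066 0 0.134 0 0 0"

```text
time_s: 34.28
eef_pos: [0.5448, 0.0968, 0.084]
eef_rot: [0.0, 0.995, -0.096, -0.002]
wrist_force: [0.0, -0.3, -1.0]
opening: -0.001
grasp_force: 0.0
```

Call:
servo_tool:
  series: "1 -0.006 0 0 0 0 0;1 -0.012 0 0 0 0 0;1 -0.018 0 0 0 0 0;1 -0.022 0 0 0 0 0;1 -0.022 0 0 0 0 0;1 -0.022 0 0 0 0 0"

```text
time_s: 34.78
eef_pos: [0.5333, 0.0995, 0.0917]
eef_rot: [0.0, 0.995, -0.096, 0.01]
wrist_force: [16.1, -5.2, 2.1]
opening: -0.001
grasp_force: 8.1
```

```bash
python3 - <<'E'
from h import *
st()
E
```

```text
34.78 tcp [0.5333 0.0995 0.0917] crusher fr [0.0044 0.0696 0.0917] yaw -11.0 F [16.1 -5.2  2.1] open -0.001 g 8.1
```

Contact at 16 N with the TCP at x = 4.4 mm, so the toggle is at its front stop. A little more, then back off and check.

Call:
servo_tool:
  series: "1 -0.003 0 0 0 0 0;1 -0.003 0 0 0 0 0;1 0.012 0 0 0 0 0;1 0.012 0 -0.035 0 0 0;1 0.012 0 -0.075 0 0 0;1 0.012 0 -0.11 0 0 0;1 -0.02 0 -0.14 0 0 0;1 -0.05 0 -0.14 0 0 0;1 -0.05 0 -0.14 0 0 0"

```text
time_s: 35.53
eef_pos: [0.4726, 0.1118, 0.2286]
eef_rot: [-0.0, 0.995, -0.095, 0.001]
wrist_force: [-0.5, -0.2, 0.2]
opening: -0.001
grasp_force: 0.0
```

```bash
python3 - <<'E'
from h import *
st();c=cam("wrist")
Q=np.apply_along_axis(wc,-1,pts(c))
q=Q[(Q[...,2]>.062)&(Q[...,2]<.09)&(abs(Q[...,0])<.03)&(abs(Q[...,1]-.07)<.03)];print(len(q),q.min(0),q.max(0),np.median(q,0))
plan(cw(.130,.0705,.114))
E
```

```text
35.53 tcp [0.4726 0.1118 0.2286] crusher fr [-0.0575  0.0701  0.2286] yaw -10.9 F [-0.5 -0.2  0.2] open -0.001 g 0.0
241 [-0.01792264  0.06492487  0.06200277] [-0.00188596  0.07514672  0.08113712] [-0.01002991  0.07041277  0.07739979]
shift [ 0.1854 -0.0003  0.1146] rot [-0.  -0.2  0.1]
```

Toggle matches its initial on-pose. Closing the hood.

Call:
servo_tool:
  series: "-0.4 0.04 0 0 0 0 0;-0.4 0.08 0 0 0 0 0;-0.4 0.12 0 0 0 0 0;-0.4 0.16 0 0 0 0 0;-0.4 0.187 0 0 0 0 0;-0.4 0.187 0 0.01 0 0 0;-0.4 0.187 0 0.04 0 0 0;-0.4 0.187 0 0.075 0 0 0;-0.4 0.187 0 0.1 0 0 0;-0.4 0.187 0 0.115 0 0 0;-0.4 0.187 0 0.115 0 0 0;-0.4 0.187 0 0.115 0 0 0"

```text
time_s: 36.58
eef_pos: [0.6589, 0.0749, 0.1101]
eef_rot: [0.0, 0.995, -0.096, -0.001]
wrist_force: [0.6, -0.0, 0.2]
opening: 0.701
grasp_force: 0.0
```

Call:
servo_tool:
  series: "1 0 0 0 0 0 0;1 0 0 0 0 0 0;1 0 0 0 0 0 0;1 0 0 0 0 0 0;1 0 0 0 0 0 0"

```text
time_s: 37.0
eef_pos: [0.6614, 0.0761, 0.1134]
eef_rot: [-0.001, 0.995, -0.095, 0.002]
wrist_force: [-0.2, 5.2, 3.8]
opening: 0.258
grasp_force: 58.5
```

Call:
servo_tool:
  series: "1 -0.0094 0 -0.0114 0 0 0;1 -0.0203 0 -0.0212 0 0 0;1 -0.0326 0 -0.0293 0 0 0;1 -0.046 0 -0.0355 0 0 0;1 -0.06 0 -0.0396 0 0 0;1 -0.0747 0 -0.0416 0 0 0;1 -0.0895 0 -0.0413 0 0 0;1 -0.104 0 -0.0389 0 0 0;1 -0.118 0 -0.0343 0 0 0;1 -0.131 0 -0.0276 0 0 0;1 -0.1416 0 -0.0203 0 0 0;1 -0.149 0 -0.0135 0 0 0"

```text
time_s: 38.0
eef_pos: [0.5149, 0.1046, 0.1276]
eef_rot: [-0.001, 0.995, -0.095, 0.003]
wrist_force: [-1.6, 6.3, 10.5]
opening: 0.261
grasp_force: 67.3
```

Call:
servo_tool:
  series: "1 0 0 0 0 0 0;-0.2 0 0 0 0 0 0;-0.4 0 0 0 0 0 0;-0.4 0 0 -0.02 0 0 0;-0.4 0 0 -0.06 0 0 0;-0.4 0 0 -0.1 0 0 0;-0.4 -0.03 0 -0.11 0 0 0;-0.4 -0.04 0 -0.11 0 0 0;-0.4 -0.04 0 -0.11 0 0 0"

```text
time_s: 38.75
eef_pos: [0.4732, 0.111, 0.2353]
eef_rot: [0.0, 0.995, -0.095, 0.001]
wrist_force: [0.2, -0.3, 0.3]
opening: 0.699
grasp_force: 0.0
```

```bash
python3 - <<'E'
from h import *
st();c=cam("wrist");save(c,"w13")
Q=np.apply_along_axis(wc,-1,pts(c))
q=Q[(Q[...,2]>.105)&(Q[...,2]<.135)&(abs(Q[...,0]+.02)<.06)&(abs(Q[...,1]-.07)<.03)];print(len(q),q.min(0),q.max(0),q.mean(0))
q=Q[(Q[...,2]>.08)&(Q[...,2]<.1)&(abs(Q[...,0])<.1)&(abs(Q[...,1]-.07)<.03)];print(len(q),np.percentile(q,[1,99],axis=0));hop(c)
E
```

```text
38.75 tcp [0.4732 0.111  0.2353] crusher fr [-0.0567  0.0695  0.2353] yaw -11.0 F [ 0.2 -0.3  0.3] open 0.699 g 0.0
593 [-0.02330681  0.05847865  0.11696811] [-0.01214224  0.08189098  0.12424031] [-0.01731135  0.07015284  0.12150831]
6607 [[-0.03187677  0.0477257   0.08922678]
 [ 0.0500208   0.09273566  0.09261048]]
 hopper 763 [ 0.016 -0.06   0.031] zmax 0.036
 hopper 713 [-0.008 -0.035  0.032] zmax 0.037
 hopper 757 [-0.011 -0.082  0.032] zmax 0.037
 hopper 667 [-0.033 -0.057  0.031] zmax 0.035
```

View pics/w13.png

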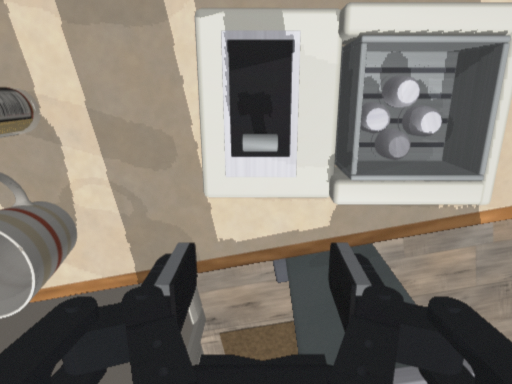

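The hood is closed (bar at px (260,143), same height as at the start), all four capsules are in the hopper, and the arm is clear of everything.

```bash
python3 -c "
from bench import ctrl
print(ctrl.hand_in())"
```

```text
the job is handed in; nothing more can be done
None
```

The job is handed in: by my last camera checks all four capsules are in the hopper, the toggle is back on and the hood is closed; the return flip took three tries (two grips slipped, then a push worked), and the hand-in gave no verdict.

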